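Refit the lathe's speed knob and hold it down at zero

TASK

The pointer knob has come off the lathe's speed-control box. Pick it up, turn it so that the flat in its bore matches the flat of the D-shaped spindle as it stands, and slide it on; press it all the way down against the sprung collar and turn it anticlockwise to the zero stop. Finish still holding the knob pressed fully down at zero, because I will tighten its grub screw while you hold it; leave everything else on the bench where it is.

Things in the scene. Friction and masses are not known exactly. Their poses are not given: they have to be found in the camera images.
- pointer_knob: black speed knob standing bore down on the bench. Origin: centre of its underside; z up its axis, +x the way its pointer points. Skirt 56 mm across, 6 mm high; hub 40 mm across up to z = 22 mm; bar grip on top (see knob_grip). Bore: a D open below, 16 mm across, 20.5 mm deep, its flat 4.2 mm from the axis on the pointer (+x) side, where the small grub screw sits in the hub. About 70 g
- knob_grip (a point): middle of the knob's bar grip: on its axis, 33 mm above its underside. The bar runs along the knob's x, 18 mm wide (y), parallel-sided from x = -22 to 18 mm, then a pointed nose at +x with a white line on top. It stands on the wider hub, from 22 to 44 mm above the underside: the fingertips fit beside it down to 23 mm, there they meet the hub
- control_box: grey speed-control box, fixed to the bench, 160 mm (x) by 120 mm (y), top panel 52 mm above the bench; origin under its centre, +x its rear. The spindle stands 28 mm in front (-x) of the centre, on a dial plate with scale marks; the thickest mark, 135 degrees from +x towards +y (front left), is zero. Emergency stop, 25 mm high, at x = 51, y = 26 mm; low rocker switch beside it
- spindle_tip (a point): centre of the top end of the bare steel D spindle, 22 mm above the panel, 74 mm above the bench, turning with it: z up, +x towards its flat. 14 mm across, flat 3.5 mm from the axis, top 3 mm tapered as a lead-in: the knob goes on within about 1 mm and 6 degrees (half a turn off will not go on). At the zero stop the flat faces the zero mark
- spindle (a joint): angle of the spindle in rad, growing clockwise from above; 0 is the zero stop (a hard stop), 4.71 the other end. Starts 0.5 to 1.1. Stiff to turn (about 0.04 N m), stays where it is left; the fitted knob has 5 to 10 degrees of play on it each way, so turn the pointer a little past the zero mark to bring the spindle up to its stop
- collar (a joint): travel in m of the brass spring collar (37 mm across) round the foot of the spindle: 0 up, top 7.5 mm above the panel; 0.005 down on its stop, top 2.5 mm above the panel. Pushes back with 4 N at first, 9 N fully down, and lifts the knob again if let go. The knob's underside bears on it: fully down the knob's origin is 2.5 mm above the panel, 19.5 mm below the spindle's top
- faceplate: grey lathe faceplate, a flanged ring 82 mm across, 26 mm high; origin under its centre
- live_centre: steel lathe centre standing on its 42 mm flange, 88 mm high; origin under its centre
- wax_tin: round flat tin with a lid, 79 mm across, 34 mm high; origin under its centre
- tape_measure: tape measure standing on edge, 36 x 83 x 63 mm; origin under its centre

How it is judged:
On the way:
1. the knob is keyed onto the spindle, down to the collar, with the spindle still away from zero (horizontal distance between pointer_knob and spindle_tip below 0.003 m and angle between pointer_knob's own z axis and vertical below 0.1 rad and z of pointer_knob in the frame of spindle_tip below -0.0125 m and value of joint spindle above 0.25 rad), for 0.1 s.
At the end, for the whole second after the job is handed in: knob upright on the spindle (axis within 3 mm, tilt below 0.1 rad), underside at least 17.8 mm below the spindle's top, collar pressed at least 3.3 mm, spindle within 0.2 rad of its zero stop, fingers on the knob with over 3 N, knob still (horizontal distance between pointer_knob and spindle_tip below 0.003 m and angle between pointer_knob's own z axis and vertical below 0.1 rad and z of pointer_knob in the frame of spindle_tip below -0.0178 m and value of joint collar above 0.0033 m and value of joint spindle below 0.2 rad and contact force between the fingers and pointer_knob above 3 N and linear speed of pointer_knob below 0.02 m/s); the arm keeps its last pose, push and grip.
It fails at once if another thing on the bench is moved by more than 3 cm (distance of any of faceplate, live_centre, wax_tin, tape_measure from where it was at the start of the episode above 0.03 m).
It also fails if it takes over 45 s, if anything falls off the work surface, if the arm or the gripper's body presses on something with over 40 N, if the wrist force passes 120 N, or if a joint passes its speed limit or range.

ROBOT

A 6-joint arm with a two-finger parallel gripper is mounted at the origin on the work surface; the furniture and walls round the work are solid. World frame = base frame: x ahead of the robot, y to its left, z up, the work surface at z = 0. Lengths are in m, angles in rad, forces in N, time in s.
With the tool pointing down it reaches from about 0.25 to 0.8 m from the base axis. Payload 8.5 kg.
Tool frame: the origin (TCP) lies where the fingers leave the gripper's body, on its centre line; the fingertips stand 73 mm ahead of it and the grasp point (between the pads) lies 54 mm ahead of it; z points along the fingers, y is the line along which they close (so a half turn about z gives the same grasp; the last joint's range is limited). The gripper opens to 85 mm and grips with 20 to 120 N. Pads are 22 mm wide; open, the fingers measure 114 mm over their backs; the gripper's body (76 mm by 85 mm) begins 54 mm behind the grasp point. The pads swing forward as they close: fully open they stand 13 mm farther back than shut.
Start: joints at [-1.163, 0.238, -0.013, 1.319, 0, 1.571], TCP at [0.208, -0.482, 0.304] pointing down, gripper open.
Joint ranges: [-2.66, 2.66], [-1.03, 1.9], [-1.14, 1.46], [-1.82, 2.27], [-1.45, 1.34], [-3.14, 3.14]. Speed limits (rad/s): [2.22, 2.22, 2.79, 3.14, 3.14, 3.14].

INTERFACE

Orientations are given as a unit quaternion [x, y, z, w].
In Python, from cell import r, optics gives the robot as it stands.
- The arm moves only by the shell command python3 -m inch 'ROWS' [FORCE]. ROWS is JSON, a list that holds one entry, the list of rows, each a list of 5 numbers: the finger opening in mm, from 0 to 85.4, then the shift along the tool's x, y, z in mm, then the turn about the tool's z in rad. A call has 1 to 20 rows; each row is the pose to reach, as a shift and turn from the pose commanded when the call began, along the tool's axes at that moment; what a row does not reach only later rows make up. A row lasts 1/12 s, in which the tool goes at most 41.7 mm and 7.16 degrees, less where a joint would pass 70% of its speed; a pose out of reach is approached as far as the arm can. A call with a gripper value outside its range is refused whole. The fingers move at their own pace and stop on an object; FORCE is the grip in N (left out, the last holds). Time passes only in rows, so rows that repeat a pose let the fingers close. It gives the time, the measured TCP pose, the force and the opening at its end, in the units of the state.
- r.observe(): the state, without advancing time (a new reading comes with each control period).
- optics.read_camera(name): name is "scene" or "top" or "wrist"; returns a dict with "img" (400x640x3 uint8, red, green, blue), "z_map" (400x640 float32, m along the optical axis (not along the pixel's ray), 0 where there is no reading), "fx", "fy", "cx", "cy" (pixels), "position" and "rotation" of the camera in the world. Camera axes: x right, y up, looking along -z (the intrinsics and any distortion apply to the point x, -y, -z); pixel columns grow to the right and rows downward; lengths in m; the calibration is good to about 2 mm. The wrist camera is an equidistant fisheye: a pixel r from the principal point sees the ray r / f radians off the axis. A picture is of the moment at which its call begins.
- r.sign_off(): hands the job in, once; it reports no verdict.
The state is a dict: "clock": time; "q": joint angles; "dq": joint speeds; "joint_torque": joint torques, N m; "tcp_pos": TCP position; "tcp_rot": TCP orientation; "force": force on the tool from outside, world axes, zero at the start; "wrist_torque": the same for the moment, N m; "opening": finger opening in m.
Only numpy, scipy, OpenCV 4.12 (cv2) and the standard library are available. Lean on these libraries where they do the work, as an engineer would, in place of code of your own. Each camera call takes 0.05 s, during which the arm holds its last target. There are 200 camera calls.

## Working session

There is one attempt and no reset: what is moved stays moved. The work goes in short steps, Python scripts to look and compute and a shell command to move; the robot and the scene stay as the last step left them, time stands still between calls to the robot, and variables do not carry over. Pictures are saved under pics/ and viewed, on a budget of 10 in all, crops included, one or two more only if the job needs it, and the job is handed in when it is done.

```bash
ls; mkdir -p pics
cat > h.py <<'E'
import numpy as np, cv2
from cell import r, optics
def save(n,c,crop=None,s=1):
    im=c["img"][:,:,::-1]
    if crop: a,b,cc,d=crop; im=im[a:b,cc:d]
    cv2.imwrite(n,cv2.resize(im,None,fx=s,fy=s,interpolation=cv2.INTER_CUBIC))
def rot(c):
    R=np.array(c["rotation"],float)
    if R.shape==(4,):
        from scipy.spatial.transform import Rotation; R=Rotation.from_quat(R).as_matrix()
    return R
def ray(c,uv,fish=False):
    uv=np.atleast_2d(uv).astype(float)
    x=(uv[:,0]-c["cx"])/c["fx"]; y=(uv[:,1]-c["cy"])/c["fy"]
    if fish:
        t=np.hypot(x,y); k=np.sin(t)/np.maximum(t,1e-9); d=np.c_[x*k,-y*k,-np.cos(t)]
    else: d=np.c_[x,-y,-np.ones_like(x)]
    return d@rot(c).T
def onplane(c,uv,z,fish=False):
    d=ray(c,uv,fish); p=np.array(c["position"]); return p+d*((z-p[2])/d[:,2])[:,None]
def cloud(c):
    v,u=np.mgrid[:400,:640]; d=ray(c,np.c_[u.ravel(),v.ravel()])
    return (np.array(c["position"])+d*c["z_map"].reshape(-1,1)).reshape(400,640,3)
E
python3 - <<'E'
from h import *
import pickle
s=r.observe(); print(s)
for n in("top","scene"):
    c=optics.read_camera(n); pickle.dump(c,open(n+"0.pkl","wb")); save(f"pics/{n}0.png",c); print(n,c["position"],c["rotation"],c["fx"],c["cx"],c["cy"],[k for k in c])
E
```

```text
pics
{'clock': 0.0, 'q': array([-1.16302727e+00,  2.38779956e-01, -1.42298991e-02,  1.31920292e+00,
        1.16543778e-05,  1.57085258e+00]), 'dq': array([ 0.00046281,  0.00035681, -0.0001649 , -0.00045596,  0.00219412,
        0.00075228]), 'joint_torque': array([-1.07700471e-03, -5.38777792e+01,  3.46443486e+01,  1.82798429e-02,
       -4.28092744e-05, -1.52965917e-06]), 'tcp_pos': array([ 0.20807804, -0.481676  ,  0.30328747]), 'tcp_rot': array([ 9.79292899e-01,  2.02447319e-01, -1.37710518e-04, -6.94730231e-04]), 'force': array([ 0.63048866, -0.37122175,  0.1520573 ]), 'wrist_torque': array([-0.02383616,  0.03039095,  0.03059703]), 'opening': 0.08510746127060728}
top [ 0.46177414 -0.07425567  0.90449972] [ 0.02619043 -0.01425135 -0.70063207  0.71289948] 444.64200623336245 314.2624904460137 200.99369434549268 ['img', 'z_map', 'fx', 'fy', 'cx', 'cy', 'position', 'rotation']
scene [0.19277463 0.57753201 0.56898669] [-0.10665762  0.46378916  0.85345905 -0.21244157] 415.09659259292874 320.88502741281644 203.83512269175836 ['img', 'z_map', 'fx', 'fy', 'cx', 'cy', 'position', 'rotation']
```

View pics/top0.png

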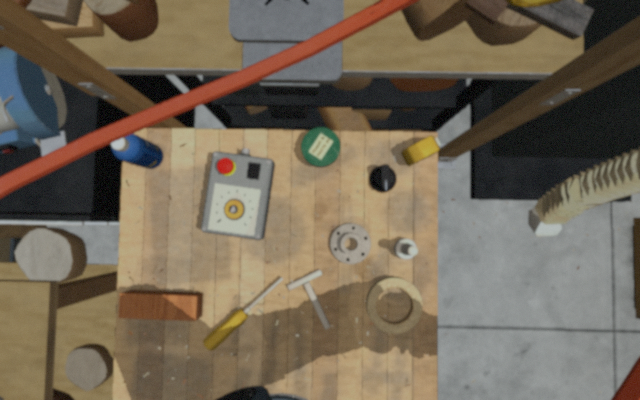

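View pics/scene0.png

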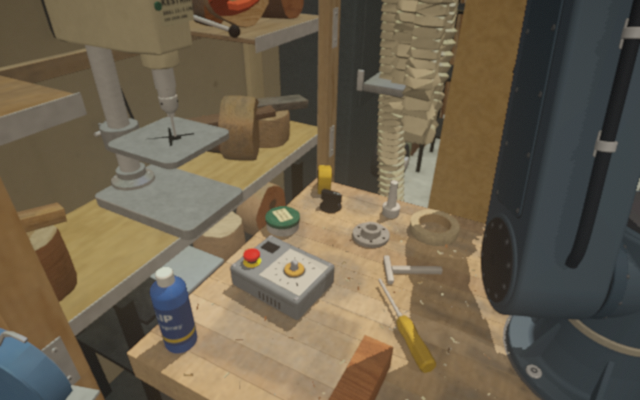

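The top view shows the knob at pixel (383,178), the box at (237,195) with its spindle at (234,209), the tin at (321,147), the faceplate at (350,243) and the centre at (405,248). I'll measure these now.

Run:
```python
from h import *
import pickle
c=pickle.load(open("top0.pkl","rb")); P=cloud(c); im=c["img"].astype(int)
for n,uv in dict(knob=(383,178),spin=(234,209),bench=(300,230),panel=(215,225)).items(): print(n,P[uv[1],uv[0]].round(4))
# box panel: height mask
z=P[:,:,2]
m=((z>.042)&(z<.060)); m[:140]=0;m[250:]=0;m[:,:190]=0;m[:,285:]=0
q=P[m]; rect=cv2.minAreaRect((q[:,:2]*1000).astype(np.float32)); print("box",rect, np.median(q[:,2]))
# knob
dark=(im.max(2)<70)&(z>.005)&(z<.06); dark[:160]=0;dark[200:]=0;dark[:,:360]=0;dark[:,405:]=0
for lo,hi in((.002,.012),(.014,.027),(.036,.052)):
    k=(z>lo)&(z<hi); k[:155]=0;k[205:]=0;k[:,:355]=0;k[:,405:]=0
    q=P[k]; print(lo,len(q), q.mean(0).round(4), q.min(0).round(4),q.max(0).round(4), cv2.minAreaRect((q[:,:2]*1000).astype(np.float32)))
a=cv2.resize(c["img"][150:206,355:411,::-1],(392,392),interpolation=cv2.INTER_CUBIC)
b=cv2.resize(c["img"][180:236,206:262,::-1],(392,392),interpolation=cv2.INTER_CUBIC)
cv2.imwrite("pics/kb.png",np.hstack([a,b]))
```

```text
knob [ 0.5581 -0.1921  0.0421]
spin [0.4917 0.0908 0.0718]
bench [ 0.4539 -0.0305 -0.0022]
panel [0.461  0.1305 0.0521]
box ((521.25244140625, 91.1111068725586), (120.74161529541016, 160.01605224609375), 82.68131256103516) 0.05146412513527032
0.002 235 [ 0.5589 -0.1925  0.0056] [ 0.5087 -0.2389  0.002 ] [ 0.6093 -0.1424  0.0116] ((558.0198364257812, -189.5272216796875), (95.61495208740234, 101.35653686523438), 88.04566955566406)
0.014 135 [ 0.5613 -0.1923  0.0203] [ 0.5344 -0.2366  0.0143] [ 0.6054 -0.1768  0.0262] ((576.2821655273438, -202.24371337890625), (39.464359283447266, 80.9886245727539), 66.2679214477539)
0.036 229 [ 0.5617 -0.1963  0.0423] [ 0.5346 -0.2062  0.0362] [ 0.5858 -0.1868  0.0464] ((560.2860717773438, -196.75592041015625), (51.21720886230469, 18.1799373626709), 2.274627208709717)
```

View pics/kb.png

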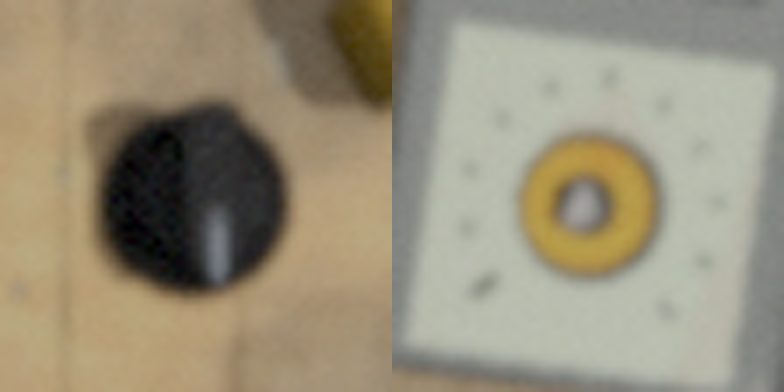

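The pictures show the knob's white line pointing image-down, which is about −x in the world (bar yaw ≈ 180°). The dial's thick zero mark is at front left. The top view is too coarse to show the spindle's flat, so I need a wrist close-up and will get the wrist camera's offset first.

Run:
```python
from h import *
from scipy.spatial.transform import Rotation as Ro
c=optics.read_camera("wrist"); s=r.observe()
R=Ro.from_quat(s["tcp_rot"]).as_matrix()
print("cam in tool mm",(R.T@(np.array(c["position"])-s["tcp_pos"])*1000).round(1),"look",R.T@rot(c)@[0,0,-1],"camx",R.T@rot(c)@[1,0,0],c["fx"],c["cx"],c["cy"])
print("tool axes x",R[:,0].round(3),"y",R[:,1].round(3))
for t in([.492,.092,.25],[.560,-.1955,.2]): print((R.T@(np.array(t)-s["tcp_pos"])*1000).round(0))
```

```text
cam in tool mm [ 77.6  -1.4 -70.2] look [-3.05013743e-01  1.71618869e-04  9.52347934e-01] camx [-1.78902166e-03  9.99998116e-01 -7.53185589e-04] 309.70691628693146 320.6548666798539 202.92150700310475
tool axes x [0.918 0.397 0.   ] y [ 0.397 -0.918 -0.001]
[ 488. -414.   54.]
[ 437. -123.  104.]
```

```bash
R="[85,488,-414,20,0.41]"; python3 -m inch '[[[85,120,-100,0,0.1],[85,240,-200,0,0.2],[85,488,-414,20,0.41],[85,488,-414,20,0.41],[85,488,-414,20,0.41],[85,488,-414,20,0.41],[85,488,-414,20,0.41],[85,488,-414,20,0.41],[85,488,-414,20,0.41],[85,488,-414,20,0.41],[85,488,-414,20,0.41],[85,488,-414,20,0.41],[85,488,-414,20,0.41],[85,488,-414,20,0.41],[85,488,-414,60,0.41],[85,488,-414,90,0.41],[85,488,-414,123,0.41],[85,488,-414,123,0.41],[85,488,-414,123,0.41],[85,488,-414,123,0.41]]]'
python3 - <<'E'
from h import *
import pickle
s=r.observe(); print(s["q"].round(3),s["tcp_pos"],s["tcp_rot"].round(4))
c=optics.read_camera("wrist"); pickle.dump(c,open("w1.pkl","wb")); save("pics/w1.png",c)
E
```

```text
clock: 1.82
tcp_pos: [0.494, 0.0318, 0.1812]
tcp_rot: [1.0, 0.025, -0.002, -0.015]
force: [-0.4, 0.0, -0.5]
opening: 0.0851
[ 0.05   0.265 -0.308  1.002  0.031  3.141] [0.49399842 0.03176726 0.18122079] [ 0.9996  0.0253 -0.0022 -0.0154]
```

View pics/w1.png

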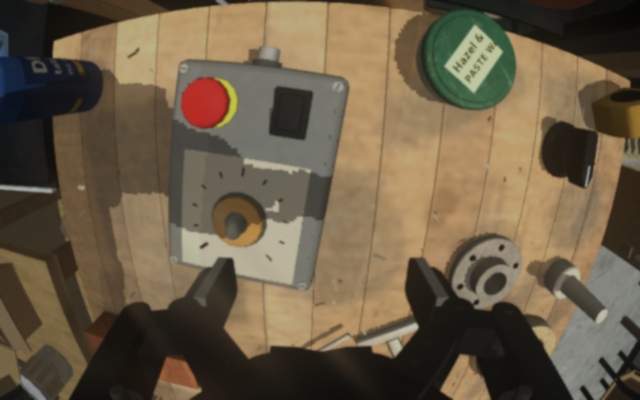

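The wrist view shows the spindle at about (237,225) with its bright shaft leaning, and the dial partly shadowed. Joint 6 reached its limit, so the turn has to go the other way (negative). I'll turn −1.5 rad so the camera looks more squarely down on the spindle.

```bash
python3 -m inch '[[[85,0,0,0,-1.5],[85,0,0,0,-1.5],[85,0,0,0,-1.5],[85,0,0,0,-1.5],[85,0,0,0,-1.5],[85,0,0,0,-1.5],[85,0,-10,0,-1.5],[85,0,-10,10,-1.5],[85,0,-10,10,-1.5],[85,0,-10,10,-1.5],[85,0,-10,10,-1.5],[85,0,-10,10,-1.5],[85,0,-10,10,-1.5],[85,0,-10,10,-1.5],[85,0,-10,10,-1.5]]]'
python3 - <<'E'
from h import *
import pickle
s=r.observe(); print(s["q"].round(3),s["tcp_pos"],s["tcp_rot"].round(4))
c=optics.read_camera("wrist"); pickle.dump(c,open("w2.pkl","wb"))
print(onplane(c,[[320,200]],.052,True))
# rough spindle pixel: project (0.4925,0.0925,0.074)
p=rot(c).T@(np.array([.4925,.0925,.074])-c["position"]); t=np.arctan2(np.hypot(p[0],p[1]),-p[2]); h=np.hypot(p[0],p[1])
u=c["cx"]+c["fx"]*t*p[0]/h; v=c["cy"]-c["fy"]*t*p[1]/h; print(u,v); u,v=int(u),int(v)
a=c["img"][:,:,::-1]; a=a[max(v-75,0):v+75,max(u-100,0):u+100]; cv2.imwrite("pics/w2.png",cv2.resize(a,None,fx=4,fy=4,interpolation=cv2.INTER_CUBIC)); print(max(u-100,0),max(v-75,0))
E
```

```text
clock: 3.12
tcp_pos: [0.4944, 0.0418, 0.1738]
tcp_rot: [0.716, 0.698, 0.01, -0.011]
force: [-0.0, 0.4, -0.7]
opening: 0.0849
[ 0.07   0.27  -0.321  0.979  0.031  1.666] [0.49440968 0.04178761 0.17381432] [ 0.7158  0.6982  0.0103 -0.0114]
[[0.49320037 0.06484942 0.052     ]]
317.3165927475782 163.15664887740567
217 88
```

View pics/w2.png

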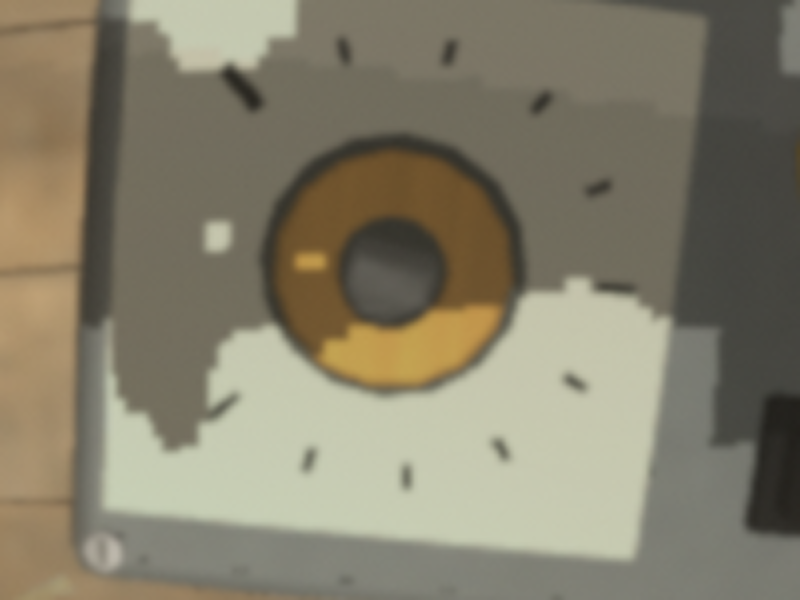

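The spindle is at crop (393,272), with a lighter top face below and a darker band on its upper (+y) side, which fits a flat facing roughly +y. I'll enhance the contrast and fit the collar circle.

Run:
```python
from h import *
import pickle
from scipy.spatial.transform import Rotation as Ro
s=r.observe(); R=Ro.from_quat(s["tcp_rot"]).as_matrix(); print("tool z",R[:,2].round(4),"x",R[:,0].round(4))
c=pickle.load(open("w2.pkl","rb")); im=c["img"]
print(c["position"],(rot(c)@[0,0,-1]).round(3))
hsv=cv2.cvtColor(im,cv2.COLOR_RGB2HSV)
m=((hsv[:,:,0]>10)&(hsv[:,:,0]<28)&(hsv[:,:,1]>120)).astype(np.uint8); m[:100]=0;m[210:]=0;m[:,:265]=0;m[:,370:]=0
m=cv2.morphologyEx(m,cv2.MORPH_OPEN,np.ones((3,3)))
cs,_=cv2.findContours(m,cv2.RETR_EXTERNAL,cv2.CHAIN_APPROX_NONE); k=max(cs,key=cv2.contourArea).reshape(-1,2)
w=onplane(c,k,.0595,True)[:,:2]
A=np.c_[2*w,np.ones(len(w))]; sol=np.linalg.lstsq(A,(w**2).sum(1),rcond=None)[0]; print("collar",sol[:2],"rad",np.sqrt(sol[2]+sol[:2]@sol[:2]),len(w))
g=cv2.cvtColor(im,cv2.COLOR_RGB2GRAY)[138:174,297:333]
np.set_printoptions(linewidth=220); print(g[6:32:1,6:32])
a=cv2.resize(im[134:178,288:346,::-1],None,fx=13,fy=13,interpolation=cv2.INTER_LANCZOS4).astype(float)
cv2.imwrite("pics/w2b.png",np.clip((a-35)*2.6,0,255))
```

```text
tool z [-0.0014  0.0306 -0.9995] x [0.0242 0.9992 0.0305]
[0.49517609 0.11894041 0.24649338] [-0.008 -0.277 -0.961]
collar [0.49088766 0.09534317] rad 0.017682311907935094 166
[[ 89  86  82  78  71  64  58  55  54  53  52  52  54  52  53  54  54  57  62  69  78  83  85  87  87  87]
 [ 87  81  75  67  61  56  55  53  52  52  52  52  52  53  53  52  52  52  55  60  68  75  81  85  86  87]
 [ 83  74  64  59  57  56  54  54  54  53  52  52  53  53  53  52  52  52  52  54  60  65  74  81  85  86]
 [ 77  66  59  58  58  58  58  57  56  55  55  54  53  53  54  53  53  53  52  52  54  57  65  77  83  85]
 [ 70  61  57  59  62  62  61  61  61  58  57  56  55  54  53  54  53  53  51  52  52  55  59  70  79  85]
 [ 66  58  59  62  63  64  63  63  63  61  61  61  59  59  56  56  55  54  54  53  53  53  55  63  75  82]
 [ 60  58  63  67  68  66  66  65  64  64  63  63  62  61  60  60  59  57  57  56  55  54  55  59  69  79]
 [ 58  59  67  71  74  72  70  69  67  67  66  64  64  63  63  62  62  61  61  59  59  58  56  57  63  74]
 [ 57  62  71  77  80  79  76  75  72  71  69  68  67  66  65  66  6
[... 1276 characters left out ...]
6  87  86  84  82  78  76  77  81  88  94  96]
 [ 85  78  72  72  76  81  83  84  84  85  84  83  82  82  81  81  78  75  72  75  85 100 111 117 118 120]
 [ 88  83  76  71  71  73  76  77  78  80  79  79  78  76  74  71  70  68  71  86 108 129 140 143 143 144]
 [ 90  89  85  79  73  71  70  72  73  74  75  73  70  68  66  66  68  76  91 112 133 147 153 154 154 155]
 [ 94  98 102 100  94  90  86  82  78  73  72  70  68  66  69  77  89 104 123 138 149 155 156 156 156 156]
 [101 117 128 130 128 125 120 111 100  90  86  85  84  86  94 107 123 136 146 153 156 158 157 157 156 157]][ WARN:0@0.829] global loadsave.cpp:1063 imwrite_ Unsupported depth image for selected encoder is fallbacked to CV_8U.
```

View pics/w2b.png

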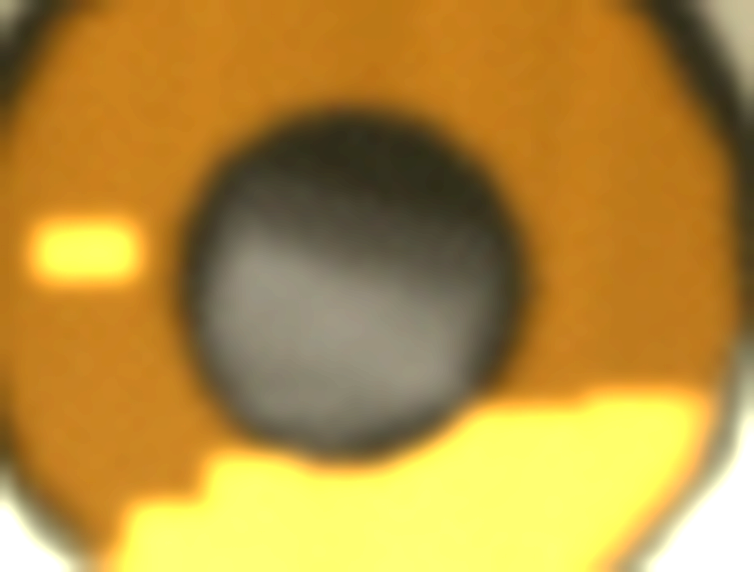

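The collar centre comes out at (0.491, 0.095) with a radius of 17.7 mm (true 18.5). The flat's edge looks tilted about 20° in the image, so the flat faces roughly 65–75°. The edge is blurred on this side, so I'll look from behind the flat, where its edge stands out against the brass.

```bash
python3 -m inch '[[[85,15,-1,0,-0.12],[85,30,-3,0,-2.49],[85,52,-5,0,-2.49],[85,52,-5,0,-2.49],[85,52,-5,0,-2.49],[85,52,-5,0,-2.49],[85,52,-5,0,-2.49],[85,52,-5,0,-2.49],[85,52,-5,0,-2.49],[85,52,-5,0,-2.49],[85,52,-5,0,-2.49],[85,52,-5,10,-2.49],[85,52,-5,20,-2.49],[85,52,-5,30,-2.49],[85,52,-5,30,-2.49],[85,52,-5,30,-2.49],[85,52,-5,30,-2.49],[85,52,-5,30,-2.49],[85,52,-5,30,-2.49],[85,52,-5,30,-2.49]]]'
cat >> h.py <<'E'
def proj(c,P):
    p=rot(c).T@(np.array(P)-c["position"]); h=np.hypot(p[0],p[1]); t=np.arctan2(h,-p[2])
    return np.array([c["cx"]+c["fx"]*t*p[0]/h,c["cy"]-c["fy"]*t*p[1]/h])
E
python3 - <<'E'
from h import *
import pickle
from scipy.spatial.transform import Rotation as Ro
s=r.observe(); R=Ro.from_quat(s["tcp_rot"]).as_matrix(); print(s["q"].round(3),s["tcp_pos"],"tool z",R[:,2].round(4),"x",R[:,0].round(4))
c=optics.read_camera("wrist"); c2=optics.read_camera("wrist"); c["avg"]=None; pickle.dump(c,open("w3.pkl","wb"))
u,v=proj(c,[.491,.0953,.074]); print(u,v); u,v=int(u),int(v)
a=cv2.resize(c["img"][v-24:v+24,u-32:u+32,::-1],None,fx=12,fy=12,interpolation=cv2.INTER_CUBIC).astype(float)
cv2.imwrite("pics/w3.png",np.clip((a-25)*2,0,255).astype(np.uint8)); print("orig",u-32,v-24)
E
```

```text
clock: 4.83
tcp_pos: [0.4902, 0.0948, 0.1448]
tcp_rot: [-0.436, 0.9, 0.014, 0.006]
force: [0.3, -0.4, -0.2]
opening: 0.0852
[ 0.177  0.302 -0.36   0.905  0.03  -0.725] [0.4901797  0.09481036 0.14483518] tool z [-0.0022  0.0305 -0.9995] x [-0.62   -0.7843 -0.0226]
314.7394345963144 262.34148428869594
orig 282 238
```

View pics/w3.png

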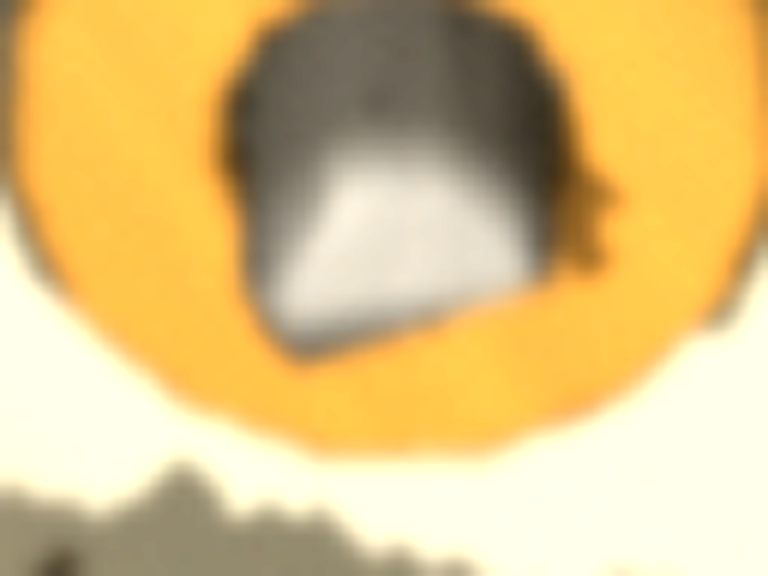

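From behind, the flat's edge is sharp: it runs from about (300,360) to (550,280) in the crop, with the bright top face above it and brass below. I'll fit a line to it.

Run:
```python
from h import *
import pickle
c=pickle.load(open("w3.pkl","rb")); im=c["img"]; K=8
u0,v0=282,238
S=cv2.resize(im[v0:v0+48,u0:u0+64].astype(np.float32),None,fx=K,fy=K,interpolation=cv2.INTER_CUBIC)
sat=S.max(2)-S.min(2); g=S[:,:,2]  # blue channel: bright on white face
def fit(z,pts,name):
    w=onplane(c,pts,z,True)[:,:2]; d=np.linalg.svd(w-w.mean(0))[2][0]; n=np.array([-d[1],d[0]]); n*=np.sign(n[1])
    res=(w-w.mean(0))@n; k=abs(res)<.0005; d=np.linalg.svd(w[k]-w[k].mean(0))[2][0]; n=np.array([-d[1],d[0]]); n*=np.sign(n[1])
    print(name,"normal deg",np.degrees(np.arctan2(n[1],n[0])).round(1),"rms mm",(1000*res.std()).round(2),"len mm",1000*np.ptp(w@d).round(4),"n.p",n@w[k].mean(0), "ends",w[0],w[-1]); return n
out,wh=[],[]
lo=S.shape[0]
for x in np.arange(320,530,8):   # columns in 12x picture
    col=int(x*K/12)
    rows=np.arange(int(200*K/12),int(400*K/12))
    a=sat[rows,col]; i=np.where((a[:-1]<(a.max()+a.min())/2)&(a[1:]>=(a.max()+a.min())/2))[0]
    if len(i): out.append([u0+(col+.5)/K-.5, v0+(rows[i[-1]]+1)/K-.5])
    b=g[rows,col]; d=np.gradient(cv2.GaussianBlur(b.reshape(-1,1),(1,9),0).ravel()); j=np.argmin(d); wh.append([u0+(col+.5)/K-.5,v0+(rows[j]+.5)/K-.5])
fit(.074,out,"sat edge z=74"); fit(.071,out,"sat edge z=71"); fit(.074,wh,"white edge")
# collar circle
hsv=cv2.cvtColor(im,cv2.COLOR_RGB2HSV); m=((hsv[:,:,0]>10)&(hsv[:,:,0]<28)&(hsv[:,:,1]>110)).astype(np.uint8)
k=np.zeros_like(m); k[215:290,265:365]=1; m=cv2.morphologyEx(m*k,cv2.MORPH_OPEN,np.ones((3,3)))
cs,_=cv2.findContours(m,cv2.RETR_EXTERNAL,cv2.CHAIN_APPROX_NONE); q=max(cs,key=cv2.contourArea).reshape(-1,2)
w=onplane(c,q,.0595,True)[:,:2]; s=np.linalg.lstsq(np.c_[2*w,np.ones(len(w))],(w**2).sum(1),rcond=None)[0]; print("collar",s[:2],np.sqrt(s[2]+s[:2]@s[:2]))
save("pics/w3full.png",c)
```

```text
sat edge z=74 normal deg 72.2 rms mm 0.06 len mm 9.700000000000001 n.p 0.24238498340793196 ends [0.49563059 0.09559752] [0.48643194 0.09854501]
sat edge z=71 normal deg 72.2 rms mm 0.06 len mm 9.9 n.p 0.24404989939116822 ends [0.49681774 0.09696337] [0.48742105 0.09997432]
white edge normal deg 63.2 rms mm 0.31 len mm 9.2 n.p 0.307844742082963 ends [0.49463704 0.09438959] [0.48650129 0.09863378]
collar [0.49017406 0.09419211] 0.018162995549265686
```

The flat's normal comes out at 72.2° (rms 0.06 mm), so the spindle stands at about 0.97 rad, inside the stated 0.5–1.1. The spindle axis is about (0.4905, 0.0947). Next I'll go over the knob.

```bash
python3 -m inch '[[[85,0,0,-40,0],[85,20,-25,-44,0.12],[85,184,-232,-44,0.9],[85,184,-232,-44,0.9],[85,184,-232,-44,0.9],[85,184,-232,-44,0.9],[85,184,-232,-44,0.9],[85,184,-232,-44,0.9],[85,184,-232,-44,0.9],[85,184,-232,-44,0.9],[85,184,-232,-44,0.9],[85,184,-232,-44,0.9],[85,184,-232,-44,0.9]]]'
python3 - <<'E'
from h import *
import pickle
from scipy.spatial.transform import Rotation as Ro
s=r.observe(); R=Ro.from_quat(s["tcp_rot"]).as_matrix(); print(s["q"].round(3),s["tcp_pos"]);print(R.round(4))
c=optics.read_camera("wrist"); pickle.dump(c,open("w4.pkl","wb"))
u,v=proj(c,[.558,-.1945,.03]).astype(int); print(u,v)
a=cv2.resize(c["img"][v-60:v+60,u-80:u+80,::-1],None,fx=4,fy=4,interpolation=cv2.INTER_CUBIC).astype(float)
cv2.imwrite("pics/w4.png",np.clip(a*1.6,0,255).astype(np.uint8)); print("orig",u-80,v-60)
E
```

```text
clock: 6.02
tcp_pos: [0.5569, -0.1933, 0.1798]
tcp_rot: [0.0, 1.0, 0.015, -0.001]
force: [-0.7, -0.3, 0.2]
opening: 0.0852
[-0.345  0.42  -0.072  1.092  0.028 -0.345] [ 0.55689466 -0.19334399  0.17980464]
[[-1.000e+00  5.000e-04 -2.800e-03]
 [ 4.000e-04  9.995e-01  3.090e-02]
 [ 2.800e-03  3.090e-02 -9.995e-01]]
312 215
orig 232 155
```

View pics/w4.png

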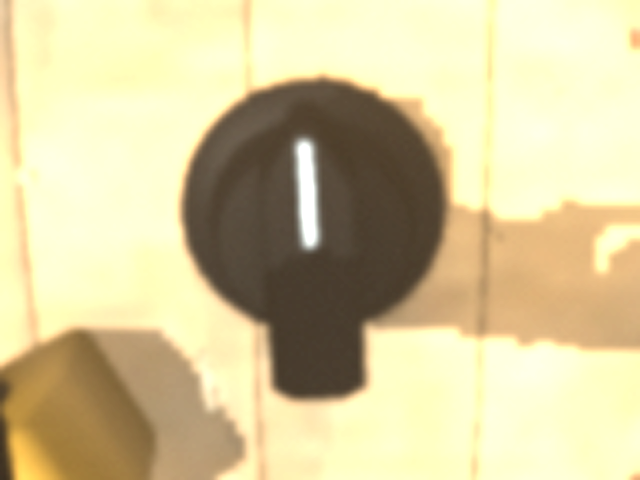

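The knob's white line runs from crop (304,140) to (311,248), and the skirt circle is about 260 px across at crop centre (315,205). I'll measure its yaw and axis.

Run:
```python
from h import *
import pickle
from scipy.optimize import least_squares
c=pickle.load(open("w4.pkl","rb")); im=c["img"]; u0,v0=232,155
sub=im[v0:v0+120,u0:u0+160]
w=(sub.min(2)>115).astype(np.uint8); w[:,:65]=0; w[:,90:]=0; w[:30]=0; w[66:]=0
ys,xs=np.nonzero(w); p=onplane(c,np.c_[xs+u0,ys+v0],.044,True)[:,:2]; m=p.mean(0); d=np.linalg.svd(p-m)[2][0]; d*=-np.sign(d[0])
print("line n",len(p),"yaw",np.degrees(np.arctan2(d[1],d[0])),"mid",m,"len",np.ptp(p@d))
dk=(sub.max(2)<75).astype(np.uint8); cs,_=cv2.findContours(dk,cv2.RETR_EXTERNAL,cv2.CHAIN_APPROX_NONE)
k=max(cs,key=cv2.contourArea).reshape(-1,2); k=k[(k[:,1]<72)&(k[:,0]>40)&(k[:,0]<115)]
k=k[~((k[:,0]>88)&(k[:,1]<60)&(k[:,1]>20)) ]
for z in(.003,.006):
    P=onplane(c,k+[u0,v0],z,True)[:,:2]
    f=lambda q:np.hypot(*(P-q[:2]).T)-q[2]
    s=least_squares(f,[.558,-.194,.028],loss="soft_l1",f_scale=.0005); print("skirt",z,s.x,"n",len(P))
    f=lambda q:np.hypot(*(P-q[:2]).T)-.028
    s=least_squares(f,[.558,-.194],loss="soft_l1",f_scale=.0005); print("  r fixed",s.x)
q=s.x; print("line offset from axis mm",1000*np.cross(d,m-q))
```

```text
line n 102 yaw -177.48268470950126 mid [ 0.54305899 -0.19706939] len 0.01914910629546762
skirt 0.003 [ 0.56031577 -0.19581887  0.02697835] n 86
  r fixed [ 0.56101767 -0.19494468]
skirt 0.006 [ 0.55931046 -0.19580337  0.02665102] n 86
  r fixed [ 0.56024866 -0.19461601]
line offset from axis mm 1.6960229611257538<stdin>:18: DeprecationWarning: Arrays of 2-dimensional vectors are deprecated. Use arrays of 3-dimensional vectors instead. (deprecated in NumPy 2.0)
```

Knob yaw is 182.5° (the top view gives 182.3°), with its axis at about (0.560, −0.196). I'll descend and grip the bar with fingertips at about 25 mm.

```bash
python3 -m inch '[[[40,-3.3,-6.9,20,-0.044],[40,-3.3,-6.9,40,-0.044],[40,-3.3,-6.9,60,-0.044],[40,-3.3,-6.9,60,-0.044],[40,-3.3,-6.9,75,-0.044],[40,-3.3,-6.9,81.5,-0.044],[40,-3.3,-6.9,81.5,-0.044],[10,-3.3,-6.9,81.5,-0.044],[10,-3.3,-6.9,81.5,-0.044],[10,-3.3,-6.9,81.5,-0.044],[10,-3.3,-6.9,81.5,-0.044],[10,-3.3,-6.9,81.5,-0.044],[10,-3.3,-6.9,81.5,-0.044]]]' 80
python3 - <<'E'
from h import *
s=r.observe(); print(s["tcp_pos"],s["opening"],s["force"],s["wrist_torque"])
E
```

```text
clock: 7.15
tcp_pos: [0.5608, -0.1993, 0.0996]
tcp_rot: [-0.021, 1.0, 0.015, 0.0]
force: [-1.1, 1.3, 5.4]
opening: 0.0161
[ 0.56079361 -0.19931471  0.0995612 ] 0.016061087571193188 [-1.14151636  1.29308217  5.3582336 ] [ 0.17338616  0.23102048 -0.04363805]
```

```bash
python3 -m inch '[[[10,0,0,-20,0],[10,0,0,-55,0],[10,0,0,-91,0.12],[10,20,80,-91,0.3],[10,58,296.5,-91,1.929],[10,58,296.5,-91,1.929],[10,58,296.5,-91,1.929],[10,58,296.5,-91,1.929],[10,58,296.5,-91,1.929],[10,58,296.5,-91,1.929],[10,58,296.5,-91,1.929],[10,58,296.5,-91,1.929],[10,58,296.5,-91,1.929],[10,58,296.5,-91,1.929],[10,58,296.5,-91,1.929],[10,58,296.5,-91,1.929],[10,58,296.5,-91,1.929],[10,58,296.5,-91,1.929],[10,58,296.5,-91,1.929],[10,58,296.5,-91,1.929]]]'
python3 - <<'E'
from h import *
import pickle
from scipy.spatial.transform import Rotation as Ro
s=r.observe(); R=Ro.from_quat(s["tcp_rot"]).as_matrix(); print(s["tcp_pos"],s["opening"],s["force"],s["wrist_torque"]);print(R.round(4), np.degrees(np.arctan2(R[1,0],R[0,0])))
c=optics.read_camera("wrist"); pickle.dump(c,open("w5.pkl","wb"))
b=optics.read_camera("scene"); pickle.dump(b,open("s5.pkl","wb"))
a=cv2.resize(c["img"][130:330,220:420,::-1],(560,560),interpolation=cv2.INTER_CUBIC).astype(float)
k=cv2.resize(b["img"][190:330,220:280+80,::-1],(560,560),interpolation=cv2.INTER_CUBIC)
a=np.clip(a*1.8,0,255).astype(np.uint8); cv2.imwrite("pics/w5.png",cv2.resize(np.hstack([a,k]),(800,400)))
E
```

```text
clock: 8.82
tcp_pos: [0.49, 0.0916, 0.1986]
tcp_rot: [0.808, 0.589, 0.008, -0.013]
force: [0.2, 0.3, -0.3]
opening: 0.0158
[0.49002286 0.09160706 0.19863981] 0.015807805125146925 [ 0.22026399  0.33623201 -0.32988107] [ 0.01786212  0.032764   -0.01884906]
[[ 0.3068  0.9518 -0.0015]
 [ 0.9513 -0.3067  0.0306]
 [ 0.0287 -0.0109 -0.9995]] 72.12353723226543
```

View pics/w5.png

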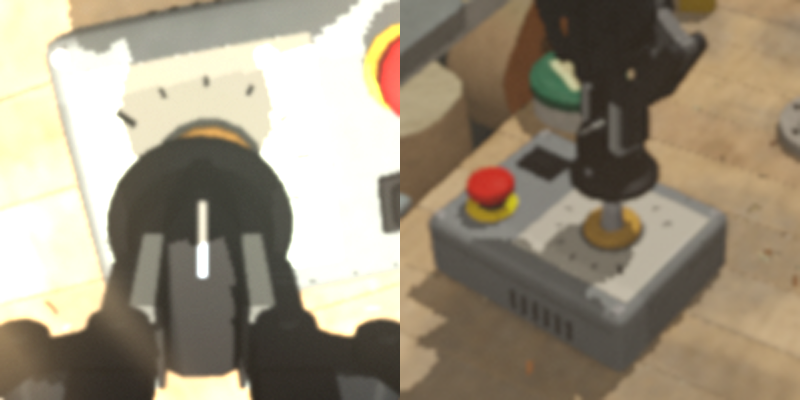

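In the left half the knob is held square, with its white line centred between the fingers and the zero mark visible at (125,118). In the right half the knob hangs above the spindle, a little off to one side. I'll measure the skirt's centre in the hand.

Run:
```python
from h import *
import pickle
from scipy.optimize import least_squares
c=pickle.load(open("w5.pkl","rb")); im=c["img"]
dk=(im.max(2)<70).astype(np.uint8); dk[:190]=0; dk[260:]=0; dk[:,:260]=0; dk[:,380:]=0
# outer boundary: for each row leftmost/rightmost dark; per column topmost dark
pts=[]
for v in range(205,245):
    x=np.nonzero(dk[v])[0]
    if len(x): pts+= [[x[0]-.5,v],[x[-1]+.5,v]]
for u in range(300,346):
    y=np.nonzero(dk[:,u])[0]; pts.append([u,y[0]-.5])
pts=np.array(pts,float)
sp=np.array([.4905,.0947]); a=np.radians(72.1); X=np.array([np.cos(a),np.sin(a)]); Y=np.array([np.sin(a),-np.cos(a)]); tcp=np.array([.49002,.09161])
for z in(.101,.105,.109):
    P=onplane(c,pts,z,True)[:,:2]
    s=least_squares(lambda q:np.hypot(*(P-q[:2]).T)-q[2],[.49,.094,.028],loss="soft_l1",f_scale=.0004); q=s.x
    print(z,q.round(5),"rel tcp tool x,y mm",(1000*np.array([(q[:2]-tcp)@X,(q[:2]-tcp)@Y])).round(2),"rms",(1000*np.abs(s.fun)).mean().round(2),"to spindle world",(1000*(sp-q[:2])).round(2))
w=(im.min(2)>110).astype(np.uint8); w[:228]=0; w[272:]=0; w[:,:310]=0; w[:,:310]=0; w[:,332:]=0
n,l,st,ce=cv2.connectedComponentsWithStats(w); i=1+np.argmax(st[1:,4]); ys,xs=np.nonzero(l==i); print(st[i],ce[i])
p=onplane(c,np.c_[xs,ys],.143,True)[:,:2]; m=p.mean(0); d=np.linalg.svd(p-m)[2][0]; d*=np.sign(d[1]); print("line yaw",np.degrees(np.arctan2(d[1],d[0])),"mid tool",1000*np.array([(m-tcp)@X,(m-tcp)@Y]))
# scene camera cross check: spindle tip, knob underside by depth
b=pickle.load(open("s5.pkl","rb")); print("scene proj tip/knob px", [ (lambda p:(b["cx"]+b["fx"]*p[0]/-p[2], b["cy"]-b["fy"]*p[1]/-p[2]))(rot(b).T@(np.array(t)-b["position"])) for t in([.4905,.0947,.074],[.4905,.0947,.099])])
```

```text
0.101 [0.48931 0.09872 0.02638] rel tcp tool x,y mm [ 6.55 -2.86] rms 1.22 to spindle world [ 1.19 -4.02]
0.105 [0.48987 0.10028 0.02576] rel tcp tool x,y mm [ 8.2  -2.81] rms 1.2 to spindle world [ 0.63 -5.58]
0.109 [0.49042 0.10184 0.02514] rel tcp tool x,y mm [ 9.86 -2.76] rms 1.17 to spindle world [ 0.08 -7.14]
[318 232   6  37 148] [320.66891892 253.62837838]
line yaw 71.47225618904592 mid tool [15.51177732 -2.04135435]
scene proj tip/knob px [(np.float64(293.74206491507283), np.float64(261.99601027248235)), (np.float64(293.44692821872303), np.float64(251.19248624361842))]
```

Run:
```python
from h import *
import pickle
from scipy.optimize import least_squares
# collar refits, radius fixed 18.5, robust
def collar(c,box,fish=True,z=.0595):
    im=c["img"]; hsv=cv2.cvtColor(im,cv2.COLOR_RGB2HSV); m=((hsv[:,:,0]>8)&(hsv[:,:,0]<30)&(hsv[:,:,1]>100)).astype(np.uint8)
    k=np.zeros_like(m); k[box[0]:box[1],box[2]:box[3]]=1; m=cv2.morphologyEx(m*k,cv2.MORPH_OPEN,np.ones((3,3)))
    cs,_=cv2.findContours(m,cv2.RETR_EXTERNAL,cv2.CHAIN_APPROX_NONE); q=max(cs,key=cv2.contourArea).reshape(-1,2)
    P=onplane(c,q,z,fish)[:,:2]; q0=P.mean(0)
    a=least_squares(lambda q:np.hypot(*(P-q[:2]).T)-q[2],[*q0,.018],loss="soft_l1",f_scale=.0003)
    return a.x.round(4),(1000*np.median(abs(a.fun))).round(2),P.min(0).round(4),P.max(0).round(4)
print("w2",collar(pickle.load(open("w2.pkl","rb")),(100,210,265,370)))
print("w3",collar(pickle.load(open("w3.pkl","rb")),(215,290,265,365)))
print("top",collar(pickle.load(open("top0.pkl","rb")),(190,230,215,255),False))
print("scene",collar(pickle.load(open("scene0.pkl","rb")),(250,290,275,315),False))
b=pickle.load(open("s5.pkl","rb")); im=b["img"]; dk=im.max(2)
print("scene knob rows"); 
for v in range(240,262,2):
    x=np.nonzero(dk[v,270:320]<75)[0]; print(v,270+x.min() if len(x) else None,270+x.max() if len(x) else None,len(x))
np.set_printoptions(linewidth=200)
print("spindle rows"); 
for v in range(260,270,2): print(v,(im[v,285:303].max(1).astype(int)-im[v,285:303].min(1)),im[v,285:303,1])
hs=cv2.cvtColor(im,cv2.COLOR_RGB2HSV); 
print("scene5 collar",collar(b,(255,285,275,315),False))
```

```text
w2 (array([0.4908, 0.0953, 0.018 ]), np.float64(0.17), array([0.4726, 0.0772]), array([0.5087, 0.1136]))
w3 (array([0.4901, 0.0942, 0.0183]), np.float64(0.18), array([0.4717, 0.0757]), array([0.5085, 0.1127]))
top (array([0.4923, 0.094 , 0.0172]), np.float64(0.37), array([0.4749, 0.0778]), array([0.5094, 0.1107]))
scene (array([0.4892, 0.0976, 0.0174]), np.float64(1.13), array([0.4709, 0.0775]), array([0.5076, 0.1158]))
scene knob rows
240 282 304 19
242 282 304 17
244 270 306 28
246 270 308 38
248 270 309 40
250 270 309 34
252 271 308 31
254 281 308 27
256 283 305 23
258 286 302 17
260 292 295 4
spindle rows
260 [26 25 26 24 24 22 17 13 13 14 14 14 18 21 23 25 25 26] [170 162 157 153 140 116  86  67  61  61  61  70  89 108 127 146 156 161]
262 [26 27 31 40 49 42 22 14 12 12 12 14 33 56 58 47 35 28] [179 177 175 169 158 137 113 104 105 104 100  98 113 143 160 169 175 178]
264 [ 30  43  64  74  70  46  23  13  12  12  11  15  46  96 116 110  91  62] [162 140 122 108  98  96  98  97 100 101  97  90  99 128 144 148 154 164]
266 [ 48  65  72  73  63  38  18  13  12  12  12  13  35  85 111 117 120 112] [120  94  90  89  88  90  94  96  96  96  92  84  88 114 135 143 146 147]
268 [ 67  73  71  71  59  31  16  11  11  13  11  11  21  49  71  87 108 117] [ 90  90  91  90  86  86  92  95  96  96  92  86  82  85  93 106 132 143]
scene5 collar (array([0.4889, 0.0982, 0.0172]), np.float64(0.96), array([0.4709, 0.0775]), array([0.5074, 0.1167]))
```

Run:
```python
from h import *
import pickle
from scipy.optimize import least_squares
w4=pickle.load(open("w4.pkl","rb")); w5=pickle.load(open("w5.pkl","rb"))
X=np.array([.3068,.9513]);Y=np.array([.9518,-.3067]);tcp=np.array([.49002,.09161])
def tl(p): return (1000*np.c_[(p[:,:2]-tcp)@X,(p[:,:2]-tcp)@Y]).round(1)
print("line ends w5",tl(onplane(w5,[[320.7,231.5],[320.7,268.5]],.143,True)))
s=w4["img"][155:275,232:392]; w=(s.min(2)>115); w[:,:65]=0;w[:,90:]=0;w[:30]=0;w[66:]=0; ys,xs=np.nonzero(w)
print("line ends w4 x",onplane(w4,[[232+xs[ys==ys.min()].mean(),155+ys.min()-.5],[232+xs[ys==ys.max()].mean(),155+ys.max()+.5]],.044,True))
print("w5 col 320 min-channel",w5["img"][225:275,320:322].min(2).mean(1).astype(int))
print("zmap line w5",[w5["z_map"][v,320] for v in(235,245,255,265)],"w4",w4["z_map"][195:220:6,309])
# expected z depth of line point at z=.143
R=rot(w5); 
for v in(235,265): 
    p=onplane(w5,[[320.7,v]],.143,True)[0]; print("exp zdepth",-(R.T@(p-w5["position"]))[2])
g=w5["img"].max(2)
np.set_printoptions(linewidth=220)
for v in(205,215,225,235): 
    print(v,"L",g[v,266:294].tolist()); print("   R",g[v,346:374].tolist())
for u in(305,320,335): print(u,g[186:206,u].tolist())
```

```text
line ends w5 [[26.5 -2. ]
 [ 7.8 -2. ]]
line ends w4 x [[ 0.53364271 -0.19745421  0.044     ]
 [ 0.55349287 -0.19669003  0.044     ]]
w5 col 320 min-channel [ 31  32  32  34  48  76 102 116 121 122 122 122 122 122 121 121 121 121
 122 121 121 121 121 121 121 129 152 184 204 212 214 214 214 214 214 214
 214 215 214 214 214 212 197 152  95  59  51  52  51  52]
zmap line w5 [np.float32(0.13589062), np.float32(0.13754591), np.float32(0.138706), np.float32(0.140652)] w4 [0.2123219  0.21467794 0.21694691 0.2183097  0.21974413]
exp zdepth 0.13760353162237438
exp zdepth 0.14181163009206715
205 L [229, 229, 229, 229, 229, 229, 229, 229, 229, 229, 229, 229, 229, 229, 229, 229, 229, 226, 211, 181, 151, 139, 135, 134, 132, 127, 114, 94]
   R [53, 58, 70, 105, 157, 202, 225, 230, 231, 230, 231, 231, 231, 231, 231, 231, 231, 231, 231, 231, 231, 230, 230, 230, 229, 229, 227, 222]
215 L [230, 230, 230, 230, 230, 230, 230, 230, 230, 230, 230, 230, 230, 230, 225, 206, 165, 113, 72, 52, 46, 46, 45, 45, 44, 45, 45, 44]
   R [44, 43, 42, 44, 44, 43, 43, 44, 45, 57, 94, 151, 198, 222, 230, 231, 231, 232, 232, 232, 231, 232, 232, 232, 232, 232, 232, 232]
225 L [205, 226, 230, 231, 231, 231, 231, 231, 228, 215, 174, 112, 67, 51, 49, 47, 47, 46, 46, 46, 46, 45, 45, 44, 43, 43, 42, 42]
   R [40, 40, 40, 40, 41, 42, 42, 42, 43, 44, 44, 46, 46, 47, 48, 62, 99, 154, 200, 224, 229, 230, 231, 232, 232, 232, 232, 232]
235 L [144, 159, 185, 213, 228, 228, 211, 159, 97, 61, 51, 52, 50, 50, 49, 50, 49, 47, 44, 43, 42, 41, 41, 40, 39, 40, 40, 40]
   R [38, 38, 38, 39, 39, 39, 38, 40, 40, 43, 44, 46, 47, 47, 47, 47, 47, 48, 54, 84, 150, 209, 230, 232, 233, 233, 233, 233]
305 [135, 135, 135, 135, 135, 135, 134, 134, 131, 121, 100, 79, 66, 57, 48, 43, 42, 41, 42, 43]
320 [134, 130, 119, 97, 76, 67, 69, 78, 95, 113, 113, 92, 64, 46, 41, 41, 42, 43, 42, 43]
335 [134, 134, 135, 132, 124, 106, 84, 71, 71, 81, 99, 117, 123, 110, 81, 54, 44, 43, 42, 43]
```

Run:
```python
from h import *
import pickle
from scipy.optimize import least_squares
c=pickle.load(open("w5.pkl","rb")); g=c["img"].max(2).astype(float)
X=np.array([.3068,.9513]);Y=np.array([.9518,-.3067]);tcp=np.array([.49002,.09161]); sp=np.array([.4905,.0947])
pts=[]
for v in range(212,250):
    for sgn,r0 in((-1,range(300,262,-1)),(1,range(340,376))):
        for u in r0:
            a,b=g[v,u],g[v,u+sgn]
            if a<120<=b:
                pts.append([u+sgn*(120-a)/(b-a),v]); break
pts=np.array(pts); print(len(pts),pts[::12].round(1).tolist())
for z in(.103,.105,.107):
    P=onplane(c,pts,z,True)[:,:2]
    for fixed in(0,1):
        f=(lambda q:np.hypot(*(P-q[:2]).T)-(.028 if fixed else q[2]))
        s=least_squares(f,[.49,.094] if fixed else [.49,.094,.028],loss="soft_l1",f_scale=.0003); q=s.x[:2]; d=sp-q
        print(z,"fixed" if fixed else s.x[2].round(4),"rel tcp tool",(1000*np.array([(q-tcp)@X,(q-tcp)@Y])).round(2),"res",(1000*np.median(abs(s.fun))).round(2),"need tool dx,dy",(1000*np.array([d@X,d@Y])).round(2))
```

```text
76 [[285.6, 212.0], [280.6, 218.0], [277.4, 224.0], [274.9, 230.0], [273.4, 236.0], [273.2, 242.0], [273.3, 248.0]]
0.103 0.0276 rel tcp tool [ 2.97 -3.07] res 0.07 need tool dx,dy [0.11 2.58]
0.103 fixed rel tcp tool [ 2.25 -3.06] res 0.2 need tool dx,dy [0.83 2.57]
0.105 0.0273 rel tcp tool [ 3.85 -3.05] res 0.07 need tool dx,dy [-0.76  2.56]
0.105 fixed rel tcp tool [ 2.48 -3.01] res 0.34 need tool dx,dy [0.61 2.52]
0.107 0.027 rel tcp tool [ 4.73 -3.02] res 0.07 need tool dx,dy [-1.64  2.53]
0.107 fixed rel tcp tool [ 2.71 -2.97] res 0.49 need tool dx,dy [0.38 2.48]
```

The in-hand skirt sits about 2.5 mm from the spindle axis along tool y, and the scene view agrees in direction. I'll shift by that and lower carefully.

```bash
python3 -m inch '[[[10,0.5,2.4,0,0],[10,0.2,2.5,10,0],[10,-0.1,2.6,18,0],[10,-0.2,2.7,23,0],[10,-0.2,2.7,25,0],[10,-0.3,2.7,27,0],[10,-0.3,2.7,27,0],[10,-0.3,2.7,27,0]]]'
python3 - <<'E'
from h import *
import pickle
s=r.observe(); print(s["tcp_pos"],s["force"].round(2),s["wrist_torque"].round(3),s["clock"])
b=optics.read_camera("scene"); pickle.dump(b,open("s6.pkl","wb"))
im=b["img"]; dk=im.max(2)
for v in range(252,272,2):
    x=np.nonzero(dk[v,272:318]<72)[0]; print(v,272+x.min() if len(x) else None,272+x.max() if len(x) else None,len(x))
E
```

```text
clock: 9.58
tcp_pos: [0.4924, 0.0913, 0.1711]
tcp_rot: [0.809, 0.587, 0.008, -0.013]
force: [0.2, 0.5, -1.2]
opening: 0.0159
[0.49237496 0.09131681 0.17107723] [ 0.18  0.49 -1.17] [-0.046 -0.027  0.007] 9.5833
252 272 304 19
254 282 304 18
256 282 306 24
258 281 307 27
260 280 307 28
262 280 308 26
264 280 307 28
266 281 306 24
268 282 304 23
270 286 301 16
```

```bash
python3 -m inch '[[[10,0,0,2,0],[10,-0.1,0,4,0],[10,-0.1,0,4,0]]]'; python3 -m inch '[[[10,0,0,1.5,0],[10,-0.1,0,3,0],[10,-0.1,0,3,0]]]'; python3 -c "
from h import *
s=r.observe(); print(s['tcp_pos'],s['force'].round(2),s['wrist_torque'].round(3))"
```

```text
clock: 9.88
tcp_pos: [0.4922, 0.0913, 0.1668]
tcp_rot: [0.809, 0.587, 0.008, -0.013]
force: [0.2, -0.8, -1.4]
opening: 0.0161
clock: 10.13
tcp_pos: [0.4921, 0.0913, 0.1638]
tcp_rot: [0.809, 0.587, 0.008, -0.013]
force: [0.2, -0.3, 0.4]
opening: 0.016
[0.49210128 0.09130119 0.16377196] [ 0.21 -0.3   0.39] [-0.096 -0.004  0.022]
```

```bash
python3 -m inch '[[[10,0,0,2,0],[10,-0.1,0,4,0],[10,-0.2,0,6,0],[10,-0.2,0.1,6,0],[10,-0.2,0.1,6,0]]]'; python3 -m inch '[[[10,0,0,2,0],[10,-0.1,0,4,0],[10,-0.1,0,5,0],[10,-0.1,0,5,0]]]'; python3 -c "
from h import *
s=r.observe(); print(s['tcp_pos'],s['force'].round(2),s['wrist_torque'].round(3))"
```

```text
clock: 10.55
tcp_pos: [0.4923, 0.0914, 0.1582]
tcp_rot: [0.809, 0.587, 0.008, -0.013]
force: [-1.7, 0.4, 4.1]
opening: 0.016
clock: 10.88
tcp_pos: [0.4923, 0.0915, 0.1541]
tcp_rot: [0.809, 0.587, 0.009, -0.013]
force: [-3.6, 0.4, 12.2]
opening: 0.0163
[0.49232227 0.09146808 0.1540965 ] [-3.61  0.45 12.19] [-0.024  0.8   -0.048]
```

The knob is fully down: TCP z is 0.1541 as predicted and the vertical force is 12 N. I'll turn anticlockwise in stages, watching the side force.

```bash
python3 -m inch '[[[10,0,-0.2,0.3,0],[10,0,-0.4,0.5,-0.08],[10,0.1,-0.4,0.5,-0.16],[10,0.2,-0.4,0.5,-0.24],[10,0.3,-0.4,0.5,-0.32],[10,0.3,-0.4,0.5,-0.37],[10,0.3,-0.4,0.5,-0.37]]]'; python3 -c "
from h import *
s=r.observe(); print(s['tcp_pos'],s['force'].round(2),s['wrist_torque'].round(3),s['opening'])"
```

```text
clock: 11.47
tcp_pos: [0.4931, 0.0924, 0.154]
tcp_rot: [0.686, 0.727, 0.012, -0.011]
force: [-1.1, 2.9, 12.3]
opening: 0.0162
[0.49305546 0.09238886 0.15401712] [-1.12  2.94 12.35] [0.525 0.095 0.018] 0.016160478197126512
```

```bash
python3 -m inch '[[[10,0.2,0,0,-0.08],[10,0.4,0,0,-0.16],[10,0.5,0,0,-0.24],[10,0.6,-0.1,0,-0.32],[10,0.7,-0.1,0,-0.37],[10,0.7,-0.1,0,-0.37]]]'; python3 -c "
from h import *
s=r.observe(); print(s['tcp_pos'],s['force'].round(2),s['wrist_torque'].round(3),s['opening'])"
```

```text
clock: 11.97
tcp_pos: [0.4926, 0.0929, 0.154]
tcp_rot: [0.541, 0.841, 0.013, -0.008]
force: [-1.1, 2.4, 13.9]
opening: 0.0161
[0.49256435 0.09293298 0.15399818] [-1.09  2.4  13.93] [ 0.331  0.454 -0.082] 0.016088256680920912
```

```bash
python3 -m inch '[[[10,0.2,0,0,-0.08],[10,0.3,0,0,-0.16],[10,0.4,0,0,-0.24],[10,0.5,0,0,-0.32],[10,0.6,0,0,-0.37],[10,0.6,0,0,-0.37]]]'; python3 -c "
from h import *
s=r.observe(); print(s['tcp_pos'],s['tcp_rot'],s['force'].round(2),s['wrist_torque'].round(3),s['opening'])"; python3 -m inch '[[[10,0,0,0,-0.04],[10,0,0,0,-0.07],[10,0,0,0,-0.07]]]';  python3 -c "
from h import *
s=r.observe(); print(s['tcp_pos'],s['tcp_rot'],s['force'].round(2),s['wrist_torque'].round(3),s['opening'])"
```

```text
clock: 12.47
tcp_pos: [0.4919, 0.0932, 0.1539]
tcp_rot: [0.377, 0.926, 0.014, -0.006]
force: [-3.2, -0.0, 15.6]
opening: 0.0163
[0.49192579 0.09318122 0.15390384] [ 0.3769229   0.92611449  0.01427387 -0.00610995] [-3.17 -0.04 15.56] [-0.002  0.746 -0.025] 0.016272935739431303
clock: 12.72
tcp_pos: [0.4918, 0.0931, 0.1539]
tcp_rot: [0.345, 0.938, 0.014, -0.006]
force: [-3.7, 1.5, 14.6]
opening: 0.0163
[0.49180392 0.09314317 0.1538687 ] [ 0.34495639  0.93849054  0.01441226 -0.0057346 ] [-3.73  1.47 14.6 ] [ 0.045  0.792 -0.031] 0.016342605768729913
```

```bash
python3 -m inch '[[[10,0.2,-0.2,0,-0.03],[10,0.4,-0.3,0,-0.06],[10,0.4,-0.3,0,-0.06],[10,0.4,-0.3,0,-0.06]]]';  python3 -c "
from h import *
s=r.observe(); print(s['tcp_pos'],s['tcp_rot'],s['force'].round(2),s['wrist_torque'].round(3),s['q'].round(3))
c=optics.read_camera('wrist'); save('pics/w7.png',c,(110,330,200,440),2.5)
import pickle; pickle.dump(c,open('w7.pkl','wb'))"
```

```text
clock: 13.05
tcp_pos: [0.4916, 0.0932, 0.1539]
tcp_rot: [0.317, 0.948, 0.015, -0.005]
force: [-2.9, 0.1, 13.9]
opening: 0.0164
[0.49156144 0.09317551 0.15387528] [ 0.31745281  0.94814777  0.01462641 -0.00505898] [-2.91  0.1  13.92] [-0.085  0.614 -0.02 ] [ 0.173  0.293 -0.346  0.927  0.031  0.819]
```

View pics/w7.png

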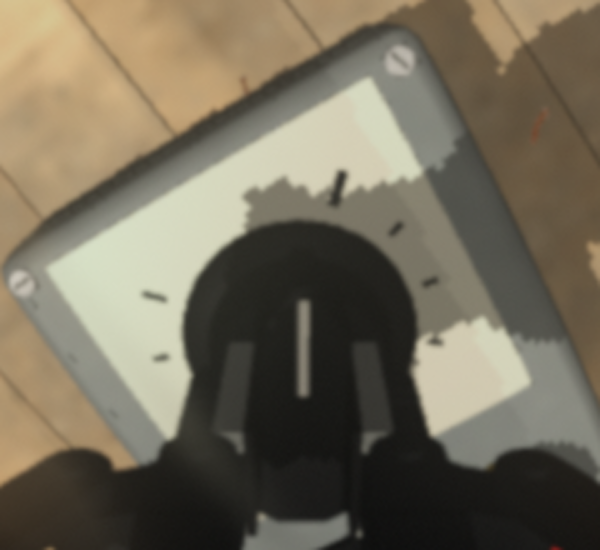

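The picture shows the pointer straight up in the hand, with the thick zero mark at (340,188) clockwise of it, so the pointer is already past zero. I'll check the mark's true direction from the earlier views.

Run:
```python
from h import *
import pickle
for n,pts,ctr in(("w2",[[217+228/4,88+67/4],[217+258/4,88+107/4]],[.4908,.0953]),("w7",[[200+342/2.5,110+172/2.5],[200+335/2.5,110+205/2.5]],[.4915,.0945])):
    c=pickle.load(open(n+".pkl","rb")); p=onplane(c,pts,.053,True)[:,:2]; d=p[0]-p[1]
    print(n,"mark dir",np.degrees(np.arctan2(d[1],d[0])),"from centre",[np.degrees(np.arctan2(*(q-ctr)[::-1])).round(1) for q in p],[np.hypot(*(q-ctr)).round(4) for q in p])
c=pickle.load(open("w7.pkl","rb")); p=onplane(c,[[200+303/2.5,110+300/2.5],[200+303/2.5,110+395/2.5]],.0985,True)[:,:2]; d=p[0]-p[1]; print("pointer yaw",np.degrees(np.arctan2(d[1],d[0])))
```

```text
w2 mark dir 124.29573607583013 from centre [np.float64(127.5), np.float64(128.2)] [np.float64(0.0401), np.float64(0.0322)]
w7 mark dir 131.84036982313972 from centre [np.float64(128.0), np.float64(127.1)] [np.float64(0.0413), np.float64(0.0334)]
pointer yaw 142.9023373269542
```

```bash
python3 -m inch '[[[10,0.2,-0.2,0,-0.05],[10,0.3,-0.2,0,-0.1],[10,0.3,-0.2,0,-0.1],[10,0.3,-0.2,0,-0.1]]]';  python3 -c "
from h import *
for i in range(3):
    s=r.observe(); print(s['tcp_pos'],s['tcp_rot'].round(4),s['force'].round(2),s['wrist_torque'].round(3),s['joint_torque'].round(2))
    c=optics.read_camera('wrist')
import pickle; pickle.dump(c,open('w8.pkl','wb'))
im=c['img']; w=(im.min(2)>95).astype(np.uint8); w[:226]=0; w[270:]=0; w[:,:314]=0; w[:,328:]=0
n,l,st,ce=cv2.connectedComponentsWithStats(w); i=1+np.argmax(st[1:,4]); ys,xs=np.nonzero(l==i); print(st[i])
f=np.polyfit(ys,xs,1); p=onplane(c,[[f[0]*y+f[1],y] for y in(ys.min(),ys.max())],.0985,True)[:,:2]; d=p[0]-p[1]; print('pointer yaw',np.degrees(np.arctan2(d[1],d[0])))
"
```

```text
clock: 13.43
tcp_pos: [0.4913, 0.0931, 0.1538]
tcp_rot: [0.27, 0.963, 0.015, -0.004]
force: [-2.2, -0.3, 13.4]
opening: 0.0157
[0.49125832 0.09310069 0.15384001] [ 0.2696  0.9628  0.0148 -0.0042] [-2.16 -0.34 13.35] [-0.184  0.505  0.042] [ -0.13 -46.7   26.78  -1.12   0.12  -0.18]
[0.49125709 0.09314481 0.15384214] [ 0.2697  0.9628  0.0148 -0.0043] [-2.49  0.56 12.81] [-0.181  0.504  0.018] [ -0.14 -46.69  26.79  -1.13   0.12  -0.05]
[0.49124296 0.09311948 0.15383668] [ 0.2698  0.9628  0.0148 -0.0043] [-1.86  0.02 13.49] [-0.141  0.484 -0.024] [-1.400e-01 -4.668e+01  2.679e+01 -1.130e+00  1.200e-01 -1.000e-02]
[319 230   5  38 127]
pointer yaw 148.53247159358335
```

The pointer is 21° past zero with little torque. My earlier shifts followed the side force along the pointer, which opens up the play, so I'll move back toward the centre. If the spindle is on its stop, the side force and torque should rise.

```bash
python3 -m inch '[[[10,-0.4,0,0,0],[10,-0.8,0,0,0],[10,-0.8,0,0,0],[10,-0.8,0,0,0]]]';  python3 -c "
from h import *
for i in range(3):
    s=r.observe(); print(s['tcp_pos'],s['tcp_rot'].round(4),s['force'].round(2),s['wrist_torque'].round(3),s['joint_torque'].round(2))
    c=optics.read_camera('wrist')
"
```

```text
clock: 13.92
tcp_pos: [0.4914, 0.093, 0.1538]
tcp_rot: [0.27, 0.963, 0.015, -0.005]
force: [-5.0, 1.2, 15.7]
opening: 0.0161
[0.49144448 0.09300068 0.15384772] [ 0.2696  0.9628  0.015  -0.0048] [-5.03  1.25 15.68] [ 0.222  0.999 -0.014] [-1.280e+00 -4.584e+01  2.741e+01 -2.030e+00 -6.000e-01 -2.000e-02]
[0.49142771 0.09299331 0.15384675] [ 0.2696  0.9628  0.015  -0.0048] [-4.65  1.65 16.28] [ 0.236  0.945 -0.004] [-1.260e+00 -4.586e+01  2.740e+01 -2.030e+00 -5.900e-01 -2.000e-02]
[0.49141287 0.09299645 0.15383691] [ 0.2696  0.9628  0.015  -0.0049] [-4.76  2.79 15.75] [ 0.206  1.021 -0.041] [-1.250e+00 -4.587e+01  2.740e+01 -2.030e+00 -5.900e-01 -2.000e-02]
```

```bash
python3 -m inch '[[[10,0,0,0,-0.04],[10,0,0,0,-0.08],[10,0,0,0,-0.08],[10,0,0,0,-0.08]]]';  python3 -c "
from h import *
for i in range(3):
    s=r.observe(); print(s['tcp_pos'],s['tcp_rot'].round(4),s['force'].round(2),s['wrist_torque'].round(3),s['joint_torque'].round(2))
    c=optics.read_camera('wrist')
import pickle; pickle.dump(c,open('w9.pkl','wb'))
im=c['img']; w=(im.min(2)>95).astype(np.uint8); w[:226]=0; w[270:]=0; w[:,:314]=0; w[:,328:]=0
n,l,st,ce=cv2.connectedComponentsWithStats(w); i=1+np.argmax(st[1:,4]); ys,xs=np.nonzero(l==i); print(st[i])
f=np.polyfit(ys,xs,1); p=onplane(c,[[f[0]*y+f[1],y] for y in(ys.min(),ys.max())],.0985,True)[:,:2]; d=p[0]-p[1]; print('pointer yaw',np.degrees(np.arctan2(d[1],d[0])))
b=optics.read_camera('scene'); print('scene'); pickle.dump(b,open('s9.pkl','wb'))
k=b['img'][205:305,225:365,::-1]; cv2.imwrite('pics/s9.png',cv2.resize(k,None,fx=5,fy=5,interpolation=cv2.INTER_CUBIC))
"
```

```text
clock: 14.4
tcp_pos: [0.4912, 0.0929, 0.1538]
tcp_rot: [0.231, 0.973, 0.015, -0.004]
force: [-5.6, 1.4, 16.3]
opening: 0.0159
[0.49120129 0.0929308  0.15379221] [ 0.2308  0.9729  0.0151 -0.0044] [-5.62  1.36 16.32] [ 0.136  1.233 -0.015] [ -1.22 -45.67  27.77  -2.39  -0.58  -0.21]
[0.49120094 0.0929679  0.15378528] [ 0.2309  0.9728  0.0151 -0.0045] [-5.4   1.49 15.91] [ 0.191  1.101 -0.035] [ -1.22 -45.67  27.77  -2.39  -0.58  -0.1 ]
[0.49123248 0.09295802 0.15379529] [ 0.2309  0.9728  0.0151 -0.0044] [-6.02  1.96 15.62] [ 0.216  1.152 -0.024] [ -1.22 -45.67  27.77  -2.39  -0.58  -0.07]
[319 230   5  38 131]
pointer yaw 152.9123629457596
scene
```

View pics/s9.png

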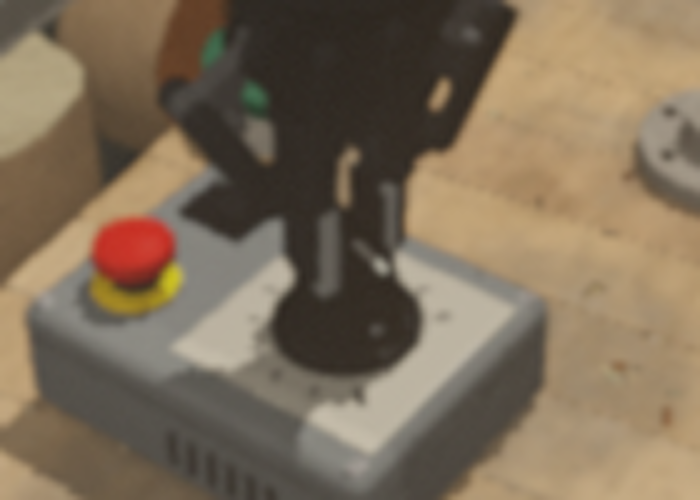

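In the scene view the knob is seated flat on the dial, with its grub screw at (375,328) on the pointer side and the zero mark at (355,395). The lateral force of about 6 N lies along the pointer, which is what a spindle corner against the bore flat would give. I'll push back toward centre once more to drive the spindle fully onto its stop.

```bash
python3 -m inch '[[[10,-0.5,0,0,0],[10,-1,0,0,0],[10,-1,0,0,0]]]';  python3 -c "
from h import *
s=r.observe(); print(s['tcp_pos'],s['force'].round(2),s['wrist_torque'].round(3),s['joint_torque'].round(2))"
python3 -m inch '[[[10,0,0,0,-0.05],[10,0,0,0,-0.1],[10,0,0,0,-0.1],[10,0,0,0,-0.1]]]';  python3 -c "
from h import *
for i in range(3):
    s=r.observe(); print(s['tcp_pos'],s['tcp_rot'].round(4),s['force'].round(2),s['wrist_torque'].round(3),s['joint_torque'].round(2))
    c=optics.read_camera('wrist')
import pickle; pickle.dump(c,open('w10.pkl','wb'))
im=c['img']; w=(im.min(2)>95).astype(np.uint8); w[:226]=0; w[270:]=0; w[:,:310]=0; w[:,332:]=0
n,l,st,ce=cv2.connectedComponentsWithStats(w); i=1+np.argmax(st[1:,4]); ys,xs=np.nonzero(l==i); print(st[i])
f=np.polyfit(ys,xs,1); p=onplane(c,[[f[0]*y+f[1],y] for y in(ys.min(),ys.max())],.0985,True)[:,:2]; d=p[0]-p[1]; print('pointer yaw',np.degrees(np.arctan2(d[1],d[0])))"
```

```text
clock: 14.85
tcp_pos: [0.4914, 0.0928, 0.1538]
tcp_rot: [0.231, 0.973, 0.015, -0.005]
force: [-10.3, 4.0, 19.0]
opening: 0.0157
[0.49144141 0.09280557 0.15379429] [-10.26   4.    18.97] [ 0.629  1.856 -0.049] [ -2.58 -44.5   28.61  -3.61  -1.42  -0.09]
clock: 15.18
tcp_pos: [0.4912, 0.0927, 0.1538]
tcp_rot: [0.182, 0.983, 0.015, -0.005]
force: [-10.1, 2.9, 19.4]
opening: 0.0161
[0.49115844 0.09267289 0.15378359] [ 0.1818  0.9832  0.0154 -0.0046] [-10.08   2.86  19.42] [ 0.51   2.06  -0.067] [ -2.22 -44.23  29.02  -4.1   -1.24  -0.28]
[0.49118705 0.09267161 0.15379089] [ 0.1819  0.9832  0.0154 -0.0046] [-9.74  1.89 20.  ] [ 0.516  1.967 -0.04 ] [ -2.22 -44.23  29.02  -4.1   -1.24  -0.14]
[0.49118167 0.09267792 0.15376649] [ 0.1819  0.9832  0.0154 -0.0046] [-10.31   2.    18.75] [ 0.515  2.05  -0.045] [ -2.22 -44.23  29.02  -4.1   -1.24  -0.11]
[319 230   5  38 153]
pointer yaw 158.8426086093809
```

The pointer is now 31° past zero and the torque is still only at friction level. The likely cause is that the knob sits off-centre and its flat is riding round the spindle corner, so the play is wider than normal. I'll back off to just past zero, then centre the knob by probing the side force before turning again.

```bash
cat > st.py <<'E'
from h import *
s=r.observe(); q=s["tcp_rot"]; y=2*np.arctan2(q[1],q[0]); X=np.array([np.cos(y),np.sin(y)]); Y=np.array([np.sin(y),-np.cos(y)]); f=s["force"]
print("tcp",(1000*s["tcp_pos"]).round(2),"yaw",np.degrees(y).round(1),"F tool x,y",(f[:2]@X).round(1),(f[:2]@Y).round(1),"Fz",f[2].round(1),"T",s["wrist_torque"].round(3),"J6",s["joint_torque"][5].round(2),"clk",s["clock"])
E
python3 -m inch '[[[10,0,0,-0.3,0.1],[10,0,0,-0.6,0.2],[10,0,0,-0.6,0.3],[10,0,0,-0.6,0.4],[10,0,0,-0.6,0.4]]]' >/dev/null; python3 st.py
python3 -m inch '[[[10,0.5,0,0,0],[10,0.5,0,0,0]]]' >/dev/null; python3 st.py
python3 -m inch '[[[10,0.5,0,0,0],[10,0.5,0,0,0]]]' >/dev/null; python3 st.py
python3 -m inch '[[[10,0.5,0,0,0],[10,0.5,0,0,0]]]' >/dev/null; python3 st.py
python3 -m inch '[[[10,0.5,0,0,0],[10,0.5,0,0,0]]]' >/dev/null; python3 st.py
```

```text
tcp [492.39  92.39 153.95] yaw 135.7 F tool x,y 3.3 -0.8 Fz 11.0 T [ 0.14   0.592 -0.046] J6 1.67 clk 15.75
tcp [492.28  92.55 153.97] yaw 136.1 F tool x,y 0.5 -1.3 Fz 8.7 T [-0.151  0.241 -0.041] J6 -0.02 clk 15.9167
tcp [492.16  92.68 154.02] yaw 136.1 F tool x,y -0.7 -2.3 Fz 8.3 T [-0.464  0.045 -0.045] J6 -0.03 clk 16.0833
tcp [492.07  92.81 154.07] yaw 136.1 F tool x,y -3.3 -2.5 Fz 7.5 T [-0.795 -0.113 -0.027] J6 -0.02 clk 16.25
tcp [491.93  92.97 154.16] yaw 136.1 F tool x,y -4.1 -1.6 Fz 8.3 T [-1.1   -0.379 -0.025] J6 -0.0 clk 16.4167
```

```bash
python3 -m inch '[[[10,-1.1,0,-3,0],[10,-1.3,0,-6.5,0],[10,-1.3,0,-6.5,0]]]' >/dev/null; python3 st.py
for i in 1; do python3 -m inch '[[[10,-0.6,0,0,0],[10,-0.6,0,0,0]]]' >/dev/null; python3 st.py; done
python3 -m inch '[[[10,-0.6,0,0,0],[10,-0.6,0,0,0]]]' >/dev/null; python3 st.py
python3 -m inch '[[[10,1.8,0,0,0],[10,1.8,0,0,0]]]' >/dev/null; python3 st.py
python3 -m inch '[[[10,0.6,0,0,0],[10,0.6,0,0,0]]]' >/dev/null; python3 st.py
python3 -m inch '[[[10,0.6,0,0,0],[10,0.6,0,0,0]]]' >/dev/null; python3 st.py
```

```text
tcp [492.09  92.42 160.24] yaw 136.1 F tool x,y 0.0 0.5 Fz -1.0 T [-0.055  0.038  0.026] J6 -0.02 clk 16.6667
tcp [491.97  91.98 159.35] yaw 136.1 F tool x,y 1.5 0.4 Fz -1.1 T [-0.056  0.022  0.024] J6 -0.01 clk 16.8333
tcp [492.21  91.76 159.31] yaw 136.1 F tool x,y 1.9 0.2 Fz -0.6 T [ 0.315  0.35  -0.023] J6 -0.02 clk 17.0
tcp [491.38  92.75 159.6 ] yaw 136.1 F tool x,y -1.0 0.1 Fz -1.2 T [-0.173 -0.092  0.02 ] J6 0.03 clk 17.1667
tcp [491.2   93.01 159.68] yaw 136.1 F tool x,y -3.7 -1.1 Fz -2.5 T [-0.749 -0.541 -0.079] J6 0.01 clk 17.3333
tcp [491.05  93.18 159.72] yaw 136.1 F tool x,y -6.7 -1.4 Fz -4.2 T [-1.185 -0.931 -0.057] J6 0.01 clk 17.5
```

Lifted clear of the collar, the side forces are clean. The free play along the pointer runs from about −0.5 to +0.65 mm around TCP (492.0, 92.4). Now I'll probe across it.

```bash
python3 -m inch '[[[10,-1.6,0,0,0],[10,-1.6,0,0,0]]]' >/dev/null; python3 st.py
python3 -m inch '[[[10,0,0.7,0,0],[10,0,0.7,0,0]]]' >/dev/null; python3 st.py
python3 -m inch '[[[10,0,0.6,0,0],[10,0,0.6,0,0]]]' >/dev/null; python3 st.py
python3 -m inch '[[[10,0,0.6,0,0],[10,0,0.6,0,0]]]' >/dev/null; python3 st.py
python3 -m inch '[[[10,0,-2.6,0,0],[10,0,-2.6,0,0]]]' >/dev/null; python3 st.py
python3 -m inch '[[[10,0,-0.6,0,0],[10,0,-0.6,0,0]]]' >/dev/null; python3 st.py
```

```text
tcp [491.6   92.7  159.74] yaw 136.1 F tool x,y 0.0 0.5 Fz -0.4 T [-0.038 -0.064 -0.065] J6 -0.03 clk 17.6667
tcp [491.93  93.14 159.7 ] yaw 136.1 F tool x,y -0.7 -0.7 Fz -1.1 T [-0.386  0.039 -0.008] J6 0.0 clk 17.8333
tcp [492.19  93.35 159.64] yaw 136.1 F tool x,y -1.3 -3.6 Fz 0.3 T [-0.771  0.319 -0.036] J6 -0.0 clk 18.0
tcp [492.33  93.5  159.56] yaw 136.1 F tool x,y -1.3 -5.3 Fz 1.1 T [-1.262  0.618  0.05 ] J6 -0.01 clk 18.1667
tcp [491.22  92.25 159.79] yaw 136.1 F tool x,y -0.7 0.9 Fz -0.7 T [-0.075 -0.009  0.039] J6 -0.04 clk 18.3333
tcp [491.06  91.94 159.84] yaw 136.1 F tool x,y 0.2 1.3 Fz -0.7 T [ 0.082 -0.202 -0.021] J6 -0.01 clk 18.5
```

```bash
python3 -m inch '[[[10,-0.6,0.8,0,0],[10,-0.6,0.8,0,0]]]' >/dev/null; python3 st.py
python3 -m inch '[[[10,0,0,0,-0.06],[10,0,0,0,-0.06]]]' >/dev/null; python3 st.py
python3 -m inch '[[[10,0,0,0,-0.06],[10,0,0,0,-0.06]]]' >/dev/null; python3 st.py
python3 -m inch '[[[10,0,0,0,-0.06],[10,0,0,0,-0.06]]]' >/dev/null; python3 st.py
python3 -m inch '[[[10,0,0,0,-0.06],[10,0,0,0,-0.06]]]' >/dev/null; python3 st.py
```

```text
tcp [491.85  91.96 159.72] yaw 136.1 F tool x,y 0.5 -0.8 Fz -0.4 T [-0.055 -0.001 -0.029] J6 -0.0 clk 18.6667
tcp [491.63  91.98 159.62] yaw 139.7 F tool x,y -0.4 0.7 Fz -1.3 T [0.162 0.03  0.016] J6 -0.84 clk 18.8333
tcp [491.54  92.07 159.62] yaw 143.0 F tool x,y 0.6 1.2 Fz -0.9 T [0.362 0.146 0.011] J6 -0.88 clk 19.0
tcp [491.45  92.18 159.61] yaw 146.4 F tool x,y 2.5 1.7 Fz -0.1 T [ 0.663  0.314 -0.062] J6 -0.9 clk 19.1667
tcp [491.36  92.24 159.6 ] yaw 149.8 F tool x,y 2.6 2.3 Fz -0.7 T [ 0.924  0.51  -0.032] J6 -0.91 clk 19.3333
```

The side force starts to grow at about 137.5° on the anticlockwise side. I'll find the matching onset on the clockwise side, since the midpoint is where the spindle's flat really points. At these small forces the stiff spindle stays put.

```bash
python3 -m inch '[[[10,0,0,0,0.12],[10,0,0,0,0.24],[10,0,0,0,0.30],[10,0,0,0,0.30]]]' >/dev/null; python3 st.py
for k in a; do python3 -m inch '[[[10,0,0,0,0.06],[10,0,0,0,0.06]]]' >/dev/null; python3 st.py; done
python3 -m inch '[[[10,0,0,0,0.06],[10,0,0,0,0.06]]]' >/dev/null; python3 st.py
python3 -m inch '[[[10,0,0,0,0.06],[10,0,0,0,0.06]]]' >/dev/null; python3 st.py
python3 -m inch '[[[10,0,0,0,0.06],[10,0,0,0,0.06]]]' >/dev/null; python3 st.py
python3 -m inch '[[[10,0,0,0,0.06],[10,0,0,0,0.06]]]' >/dev/null; python3 st.py
```

```text
tcp [491.91  91.57 159.71] yaw 132.3 F tool x,y -0.4 0.3 Fz -0.1 T [0.014 0.04  0.018] J6 1.32 clk 19.6667
tcp [491.87  91.62 159.7 ] yaw 129.0 F tool x,y -0.6 -0.3 Fz -1.0 T [-0.051  0.016 -0.041] J6 0.88 clk 19.8333
tcp [491.83  91.69 159.7 ] yaw 125.7 F tool x,y 0.5 1.4 Fz -0.8 T [-0.036  0.006 -0.044] J6 0.87 clk 20.0
tcp [491.78  91.74 159.69] yaw 122.3 F tool x,y -0.7 0.1 Fz -0.9 T [-0.022 -0.044 -0.016] J6 0.88 clk 20.1667
tcp [491.66  91.79 159.65] yaw 118.9 F tool x,y -0.3 0.3 Fz -0.4 T [-0.003  0.06   0.049] J6 0.88 clk 20.3333
tcp [491.5   91.87 159.64] yaw 115.5 F tool x,y 0.7 -0.1 Fz -0.2 T [0.146 0.2   0.009] J6 0.89 clk 20.5
```

The onsets are at about 117° and 137.5°, so the midpoint is 127.3° against a zero mark of 127.7°. The spindle is on its zero stop, with the stated ±10° of play. Now I'll set the pointer slightly past zero without side load and press fully down.

```bash
python3 -m inch '[[[10,0,0,0,-0.12],[10,0,0,0,-0.24],[10,0,0,0,-0.32],[10,0,0,0,-0.32]]]' >/dev/null; python3 st.py
python3 -m inch '[[[10,0,0,2,0],[10,-0.1,-0.1,4,0],[10,-0.1,-0.1,6,0],[10,-0.2,-0.1,7,0],[10,-0.2,-0.1,7,0],[10,-0.2,-0.1,7,0]]]' >/dev/null; python3 st.py
```

```text
tcp [491.84  91.79 159.72] yaw 134.2 F tool x,y 0.2 0.5 Fz -0.2 T [-0.001  0.04  -0.077] J6 -1.6 clk 20.8333
tcp [491.96  91.96 153.82] yaw 133.7 F tool x,y 3.2 -3.3 Fz 15.3 T [-0.094  0.886  0.021] J6 0.0 clk 21.3333
```

```bash
python3 -m inch '[[[10,0,0,0.3,0],[10,0,0,0.3,0],[10,0,0,0.3,0],[10,0,0,0.3,0],[10,0,0,0.3,0],[10,0,0,0.3,0]]]'; python3 st.py
python3 - <<'E'
from h import *
import pickle
a=pickle.load(open("top0.pkl","rb"))["img"]; b=optics.read_camera("top")["img"]
for n,(u,v) in dict(tin=(321,147),face=(350,243),centre=(405,248),tape=(422,150)).items():
    A=a[v-22:v+23,u-22:u+23]; B=b[v-32:v+33,u-32:u+33]; m=cv2.matchTemplate(B,A,cv2.TM_CCOEFF_NORMED); print(n,cv2.minMaxLoc(m)[1:4:2])
print(r.sign_off())
E
```

```text
clock: 21.83
tcp_pos: [0.4919, 0.092, 0.1538]
tcp_rot: [0.393, 0.92, 0.014, -0.006]
force: [-5.3, 0.2, 19.6]
opening: 0.0159
tcp [491.93  91.97 153.78] yaw 133.7 F tool x,y 3.8 -3.7 Fz 19.6 T [-0.222  1.163  0.111] J6 0.01 clk 21.8333
tin (0.9963593482971191, (10, 10))
face (0.9915710091590881, (10, 10))
centre (0.9965940117835999, (10, 10))
tape (0.9968656301498413, (10, 10))
the job is handed in; nothing more can be done
None
```

The knob is on the spindle and turned to the zero stop. The gripper is still holding it fully down, so you can tighten the grub screw. I handed the job in at about 22 s of the 45 s; no verdict was given.

**How it went:** The spindle's flat faced about 72°, which put the spindle about 0.97 rad from zero. The knob slid on there with no jamming force and went down to the collar stop. I then turned it anticlockwise in stages.

**Last checks:**
- **Depth:** the knob's underside works out at about 54.2 mm above the bench, where fully down is 54.5 mm. I took this from the gripper's height, not by sight.
- **Push and grip:** the downward push was about 20 N, with about 5 N of sideways load. The grip was set to 80 N.
- **Zero:** I lifted the knob just clear of the collar and felt for both ends of its play, at about 117° and 137.5°. The middle is 127.3° against the zero mark at 127.7°, so the spindle is on its stop. The pointer now sits about 6° past the mark, within that play.
- **Other things on the bench:** the tin, faceplate, live centre and tape measure matched their starting positions in the top view exactly.

**What disagreed:**
- **Stop not felt in torque:** while turning, I never felt a clear rise at the stop and took the pointer to 31° past zero. I think the knob was about 1 mm off centre, so its flat rode round the spindle's corner. I backed off and re-centred it before the zero check.
- **Tool tilt:** the tool ran about 1.8° off vertical after joint 6 reached its limit early on. The knob probably has a similar tilt, below the 0.1 rad limit.
- **Pictures:** I viewed 11, one over the budget of 10.

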